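Hold a timber test block square in the corner of the squareness gauge

ROBOT

A 6-joint arm with a two-finger parallel gripper is mounted at the origin on the work surface. World frame = base frame: x ahead of the robot, y to its left, z up, the work surface at z = 0. Lengths are in mm, angles in rad, forces in N, time in s.
With the tool pointing down it reaches from about 400 to 825 mm from the base axis. Payload 7 kg.
Tool frame: the origin (TCP) lies at the very end of the fingers, on their centre line; the grasp point (between the pads) lies 19 mm behind it; z points along the fingers, y is the line along which they close (so a half turn about z gives the same grasp; the last joint's range is limited). The gripper opens to 88 mm and grips with 3 to 60 N. Pads are 19 mm wide; open, the fingers measure 130 mm over their backs; the gripper's body (78 mm by 193 mm) begins 47 mm behind the grasp point.
Start: joints at [1.548, 0.359, 0.012, 0, -1.224, -0.288], TCP at [206.437, 642.634, 226.561] pointing down, gripper open.
Joint ranges: [-3.07, 3.07], [-1.43, 2.12], [-1.02, 1.25], [-3.03, 1.67], [-3.05, -0], [-3.03, 3.03]. Speed limits (rad/s): [2.39, 2.39, 3.01, 3.14, 3.14, 3.14].

INTERFACE

Orientations are given as a unit quaternion [x, y, z, w].
In Python, from plant import bot gives the robot as it stands. Calls block until the motion is done:
- bot.move_ptp(position, orientation): joint-space move of the TCP to a pose.
- bot.line_to(position, velocity=150, ori=None): straight line of the TCP; ori=None keeps the orientation; velocity is the mean speed in mm/s.
- bot.move_joints(angles): joint-space move.
- bot.move_gripper(opening, force=None): finger opening in mm; force is the grip in N (None keeps the last); returns when the fingers have stopped.
- bot.pause(seconds).
- bot.solve_ik(position, orientation): joint angles nearest the present ones, or None.
- bot.read_state(): the state.
- bot.camera(name): name is "side" or "top" or "wrist"; returns the picture (400x640x3 uint8, red, green, blue); there is no depth.
- bot.get_calibration(name): a dict with "fx", "fy", "cx", "cy" (pixels), "view" (4x4, takes a point from world to camera coordinates); the wrist camera has in their place "T_tool_cam" (4x4, takes a point from camera to tool coordinates, whose origin is the TCP and whose axes are the flange's). Camera axes: x right, y up, looking along -z (the intrinsics and any distortion apply to the point x, -y, -z); pixel columns grow to the right and rows downward; lengths in mm; the calibration is good to about 2 mm. The wrist camera is an equidistant fisheye: a pixel r from the principal point sees the ray r / f radians off the axis. A picture is of the moment at which its call begins: read the wrist's pose just before it. get_calibration takes no time and is no camera call.
A pose or a line that the arm cannot do raises bot.Unreachable and nothing moves.
- bot.close_job(): hands the job in; it is judged then, once.
The state is a dict: "t": time; "joint_pos": joint angles; "qvel": joint speeds; "tau": joint torques, N m; "tcp_pos": TCP position; "eef_rot": TCP orientation; "contact_force": force on the tool from outside, world axes, zero at the start; "moment": the same for the moment, N m; "width": finger opening in mm; "finger_force": force on a finger pad.
Only numpy, scipy, OpenCV 4.12 (cv2) and the standard library are available. Lean on these libraries where they do the work, as an engineer would, in place of code of your own. Each camera call takes 0.05 s, during which the arm holds its last target. There are 200 camera calls.

TASK

Pluck the tall rectangular timber block from its pocket in the specimen tray, leaving the other specimens in theirs, and stand it upright on the plate of the squareness gauge with a wide face towards the long fence. Slide it into the corner so that it sits flush against the long fence and the end fence at once, pushing the dial gauge's spindle in, and finish while your fingers still hold it pressed against both fences: the reading is taken while you hold it, so do not let go.

Things in the scene. Friction and masses are not known exactly. Their poses are not given: they have to be found in the camera images.
- block_center (a point): the part to handle: a tall rectangular block of pale plywood, 45 x 30 mm in plan and 75 mm tall, about 65 g, standing upright in a tray pocket; the only tall rectangular one of the four specimens in the tray. The point is its centre, 37.5 mm above its foot; its x axis runs along the 45 mm side, y along the 30 mm side, z up. The gripper can take it across the 30 mm; its upper 57 mm stand out of the pocket
- tray: grey plastic specimen tray, fixed, 150 (x) x 180 (y) x 22 mm high, with four pockets each 52 (x) x 36 (y) mm and 18 mm deep, centred 36 mm either way along x and 43 mm either way along y from the tray's middle. Origin: centre of the underside; pocket floor 4 mm above it
- core_a_center (a point): round timber core, 34 mm diameter, 55 mm tall, standing in another pocket; stays there. The point is its centre
- core_b_center (a point): a second round core of the same size in another pocket; stays there. The point is its centre
- low_block_center (a point): low square timber block, 30 x 30 mm, 40 mm tall, in another pocket; stays there. The point is its centre
- fixture: the squareness gauge, fixed to the bench: a dark granite plate 200 (x) x 130 (y) mm whose polished, slippery top (friction about 0.25, as on the ground fences) is 15 mm above the bench, with two low steel fences and a dial gauge lying face up on a bracket beyond the end fence (the gauge's case, its bracket and the stem stand up to 80 mm above the bench). Origin: centre of the underside
- corner (a point): the inside corner of the gauge, where the faces of both fences and the top of the plate would meet; axes as the fixture's: z up, the end fence's face is the plane x = 0 here and the long fence's face the plane y = 0. The block belongs on the plate on the -x, +y side, its 45 mm side along x: pressed home its centre is at (-22.5, +15, +37.5) mm from this point. The free plate reaches 135 mm to -x and 95 mm to +y
- long_fence: ground steel bar along the fixture's x axis, 115 mm long, 12 mm thick, top 18 mm above the plate, from 5 to 120 mm on the -x side of the corner; fixed. Origin at the corner point. Fingers that hold the block must keep above it
- end_fence: ground steel bar along the fixture's y axis, 60 mm long (from 6 to 66 mm on the +y side of the corner), 12 mm thick, top 40 mm above the plate; fixed. Origin at the corner point
- spindle (a joint): the dial gauge's spring-loaded spindle with a ball tip of 8 mm diameter; 0 = free (tip 4 mm proud of the end fence's face), grows along the fixture's +x as it is pushed in (m), 10 mm travel; a block flush on the end fence reads about 0.004. Its spring pushes back with 0.9 N at 0 and 1.5 N at 0.004
- spindle_tip (a point): foremost point of the spindle's ball tip, 50 mm above the plate and 18 mm to +y from the corner
Mind the look-alikes: they are no part of the job. Leave any green or turquoise look-alike of the part that bears block_center alone.

How it is judged (in metres and radians):
On the way:
1. the block is lifted clear of its pocket in the gripper (z of block_center in the frame of tray above 0.068 m and contact force between block and the fingers above 1 N), for 0.1 s.
At the end, for the whole second after the job is handed in: The block stands upright on the plate, its 45 mm side along the long fence (2 degrees), its centre within 2 mm of its place in the corner, pressing on each fence with over 1 N, the spindle pushed in over 2.5 mm, the fingers still on it, at rest; the other specimens in their pockets (contact force between block and long_fence above 1 N and contact force between block and end_fence above 1 N and contact force between block and the fingers above 1 N and x of block_center in the frame of corner between -0.0245 and -0.0205 m and y of block_center in the frame of corner between 0.013 and 0.017 m and z of block_center in the frame of corner between 0.0355 and 0.0395 m and angle between the x axis of block_center and the x axis of corner, either way round below 0.035 rad and angle between block_center's own z axis and vertical below 0.035 rad and value of joint spindle above 0.0025 m and linear speed of block below 0.01 m/s and distance of each of core_a_center, core_b_center, low_block_center from where it was at the start of the episode below 0.02 m); the arm keeps its last pose, push and grip.
It fails at once if another specimen is pulled from, knocked about in or tipped in its pocket (distance of any of core_a_center, core_b_center, low_block_center from where it was at the start of the episode above 0.02 m).
It also fails if it takes over 64 s, if anything falls off the work surface, if the arm or the gripper's body presses on something with over 40 N, if the wrist force passes 120 N, or if a joint passes its speed limit or range.

## Working session

There is one attempt and no reset: what is moved stays moved. The work goes in short steps, each a Python script; the robot and the scene stay as the last script left them, time stands still between calls to the robot, and variables do not carry over. Pictures are saved under pics/ and viewed, at most 10 in all, crops included, and the job is handed in when it is done.

```bash
mkdir -p pics; ls; python3 - <<'E'
from plant import bot
import cv2,numpy as np
for n in ["top","side","wrist"]:
    s=bot.read_state(); im=bot.camera(n); cv2.imwrite(f"pics/{n}0.png",im[:,:,::-1])
    c=bot.get_calibration(n); print(n,{k:np.round(v,3).tolist() if not isinstance(v,str) else v for k,v in c.items()})
print(s)
E
```

```text
pics
top {'fx': 503.666, 'fy': 503.666, 'cx': 311.943, 'cy': 200.692, 'view': [[0.026, -0.999, 0.019, 69.314], [0.997, 0.027, 0.065, -482.413], [-0.066, 0.017, 0.998, -1076.21], [0.0, 0.0, 0.0, 1.0]]}
side {'fx': 364.279, 'fy': 364.279, 'cx': 319.657, 'cy': 200.535, 'view': [[-0.685, -0.728, 0.022, 398.534], [0.487, -0.435, 0.757, -259.045], [-0.541, 0.529, 0.653, -521.971], [0.0, 0.0, 0.0, 1.0]]}
wrist {'fx': 309.707, 'fy': 309.707, 'cx': 320.965, 'cy': 197.231, 'T_tool_cam': [[-0.0, 0.952, 0.306, 82.358], [1.0, 0.0, -0.0, -0.162], [-0.0, 0.306, -0.952, -157.512], [0.0, 0.0, 0.0, 1.0]]}
{'t': 0.1, 'joint_pos': array([ 1.54811513e+00,  3.59316051e-01,  1.11736113e-02, -3.28905614e-04,
       -1.22411305e+00, -2.88095986e-01]), 'qvel': array([-0.00028491, -0.00240464,  0.00173123,  0.00169091, -0.00054917,
       -0.00041451]), 'tau': array([-1.75677334e-03, -5.84162879e+01,  2.93753546e+01,  7.01557383e+00,
        1.02070521e-02, -4.21512527e-05]), 'tcp_pos': array([206.30172739, 642.24405319, 225.72227155]), 'eef_rot': array([ 9.87942523e-01, -1.54819295e-01, -5.67312790e-05,  7.43626999e-04]), 'contact_force': array([ 0.47575736,  0.81195261, -0.61616561]), 'moment': array([-0.01719244,  0.0010993 ,  0.03645119]), 'finger_force': 0.0, 'width': 87.9803262863149}
```

View pics/top0.png

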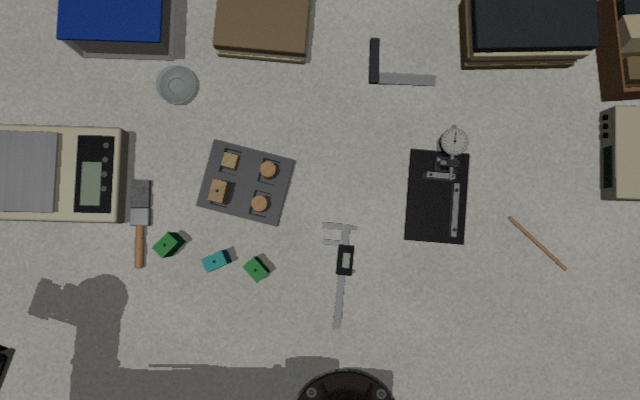

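View pics/side0.png

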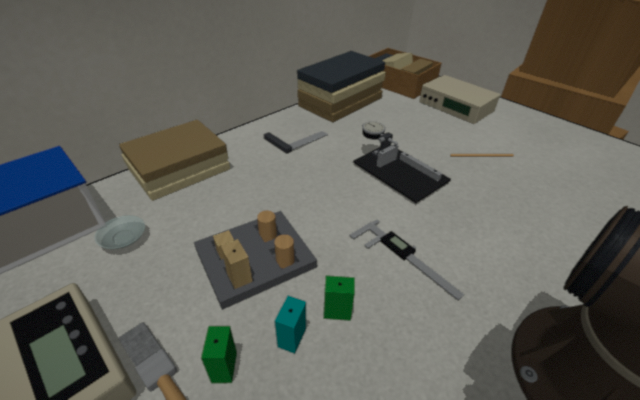

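The top view shows the tray at about (246,182) with the tall block, marked by a black dot, at (218,191). The low block is at (230,160) and the cores at (268,170) and (260,203). The gauge plate is at (437,197), its end fence at (440,176) and its long fence at (455,210). The green and turquoise look-alikes lie lower left. The side view confirms the tall block.

```bash
cat > h.py <<'E'
from plant import bot
import numpy as np, cv2
from scipy.spatial.transform import Rotation as R
def ray(n,px,st=None):
    """origin (3,), directions (N,3) in world for pixels px"""
    c=bot.get_calibration(n); p=np.atleast_2d(np.float64(px))-[c["cx"],c["cy"]]
    if n=="wrist":
        r=np.linalg.norm(p,axis=1)/c["fx"]; k=np.sin(r)/np.maximum(r,1e-9)/c["fx"]
        d=np.c_[p[:,0]*k,-p[:,1]*k,-np.cos(r)]
        T=np.eye(4); T[:3,:3]=R.from_quat(st["eef_rot"]).as_matrix(); T[:3,3]=st["tcp_pos"]
        T=T@np.array(c["T_tool_cam"])
    else:
        d=np.c_[p[:,0]/c["fx"],-p[:,1]/c["fy"],-np.ones(len(p))]
        T=np.linalg.inv(np.array(c["view"]))
    return T[:3,3], d@T[:3,:3].T
def onplane(n,px,z,st=None):
    o,d=ray(n,px,st); return o+d*((z-o[2])/d[:,2])[:,None]
def down(yaw): # tool x at angle yaw (rad) from world x, pointing down
    return R.from_euler("z",yaw)*R.from_euler("x",np.pi)
def q(yaw): return down(yaw).as_quat()
def snap(n,f=None):
    st=bot.read_state(); im=bot.camera(n)
    if f: cv2.imwrite(f"pics/{f}.png",im[:,:,::-1])
    return st,im
def yawof(p,qv):
    d=np.subtract(qv,p); return np.degrees(np.arctan2(d[1],d[0]))
E
python3 - <<'E'
from h import *
im=cv2.imread("pics/top0.png")
g=cv2.cvtColor(im,6); hsv=cv2.cvtColor(im,40)
# wood masks
m=((hsv[...,1]>70)&(hsv[...,0]<25)).astype(np.uint8); m[:, :195]=0;m[:140]=0;m[225:]=0;m[:,300:]=0
n,l,s,c=cv2.connectedComponentsWithStats(m)
for i in range(1,n):
    if s[i,4]>40:
        print(s[i],c[i],onplane("top",c[i],79)[0].round(1))
for nm,box,mm,z in [("tray",(195,135,300,230),g<95,22),("plate",(400,147,475,250),g<40,15)]:
    k=np.zeros_like(g); x0,y0,x1,y1=box; k[y0:y1,x0:x1]=mm[y0:y1,x0:x1]
    cs,_=cv2.findContours(k,0,2); cc=max(cs,key=cv2.contourArea)
    b=cv2.boxPoints(cv2.minAreaRect(cc)); w=onplane("top",b,z)
    print(nm,w.round(1).tolist(),w.mean(0),[np.linalg.norm(w[i]-w[i-1]).round(1) for i in range(4)],[yawof(w[i-1],w[i]) for i in range(4)])
E
```

```text
[221 152  18  18 238] [229.66386555 160.76890756] [553.3 253.7  79. ]
[260 161  17  18 242] [268.04132231 169.65289256] [537.3 174.8  79. ]
[208 179  23  26 423] [219.39716312 191.4964539 ] [489.7 272.2  79. ]
[251 195  18  17 228] [259.3377193  203.38596491] [467.7 190.3  79. ]
tray [[463.6, 330.8, 22.0], [609.0, 299.3, 22.0], [567.2, 119.2, 22.0], [422.2, 152.4, 22.0]] [515.51602035 225.41623169  22.        ] [np.float64(183.2), np.float64(148.8), np.float64(184.9), np.float64(148.8)] [np.float64(76.91771558874196), np.float64(-12.2219383044198), np.float64(-103.06609508935153), np.float64(167.11643684565402)]
plate [[401.6, -118.8, 15.0], [609.0, -130.8, 15.0], [603.5, -260.0, 15.0], [395.9, -246.5, 15.0]] [ 502.486877   -189.01769047   15.        ] [np.float64(127.7), np.float64(207.7), np.float64(129.4), np.float64(208.1)] [np.float64(87.43144710229278), np.float64(-3.2878220387652957), np.float64(-92.41098546270993), np.float64(176.26422428193285)]
```

```bash
python3 - <<'E'
from h import *
bot.move_ptp([490,274,190],q(np.radians(-13)))
bot.move_gripper(60,30)
snap("wrist","w1"); s=bot.read_state(); print(s["tcp_pos"],s["joint_pos"],s["t"],s["contact_force"],s["width"])
E
```

```text
[490.01600231 273.97060659 189.99143557] [ 8.58485390e-01  2.00383732e-01 -2.94882931e-01  2.21642751e-05
 -1.07558252e+00  4.85332478e-01] 2.6083 [-0.07460257 -0.08841305  0.10775174] 59.97728836141367
```

View pics/w1.png

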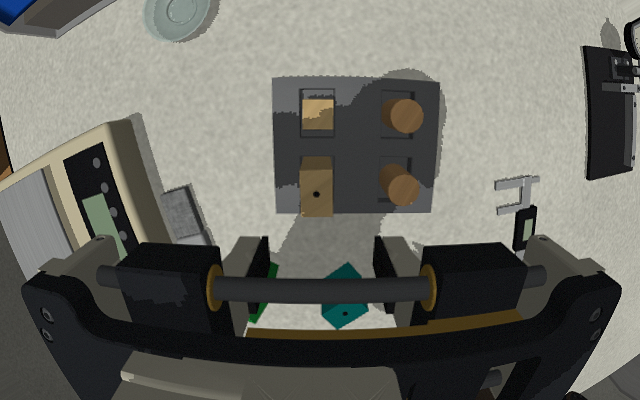

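The tall block is at (317,190), with its centre dot at (317,195) and its top face at about columns 300–333 and rows 169–217. I'll locate it from the dot and the block's side edges.

```bash
python3 - <<'E'
from h import *
im=cv2.imread("pics/w1.png"); hsv=cv2.cvtColor(im,40); g=cv2.cvtColor(im,6)
st=bot.read_state()
roi=g[182:208,308:326]; y,x=np.nonzero(roi<45); dot=np.array([x.mean()+308,y.mean()+182]); print("dot",dot,len(x),onplane("wrist",dot,79,st))
m=((hsv[...,1]>70)&(hsv[...,0]<30))
L=[];Rr=[]
for r in range(180,212):
    c=np.nonzero(m[r,290:345])[0]+290; L.append([c[0]-.5,r]);Rr.append([c[-1]+.5,r])
for e in (L,Rr):
    w=onplane("wrist",e,79,st)[:,:2]; d=cv2.fitLine(np.float32(w),cv2.DIST_HUBER,0,.01,.01).ravel()
    print("edge",w.mean(0),np.degrees(np.arctan2(d[1],d[0])))
c=np.nonzero(m[150:230,316])[0]+150; print(c[0],c[-1], onplane("wrist",[[316,c[-1]+.5]],79,st))
b=g[150:222,303:313].mean(1); print(b.round().astype(int).tolist())
E
```

```text
dot [315.85714286 193.92857143] 28 [[490.46475065 278.81524541  79.        ]]
edge [492.18446981 293.2493629 ] -11.258067
edge [485.52113715 264.43031704] -12.368248
156 216 [[469.04953749 283.74665805  79.        ]]
[56, 56, 57, 56, 57, 51, 60, 68, 68, 68, 68, 68, 68, 68, 68, 68, 68, 68, 67, 72, 83, 96, 96, 96, 96, 96, 96, 96, 96, 97, 96, 97, 96, 96, 96, 96, 96, 96, 95, 95, 95, 93, 92, 90, 89, 88, 88, 88, 88, 88, 90, 90, 90, 90, 91, 90, 90, 90, 90, 90, 90, 90, 96, 96, 90, 90, 93, 112, 116, 113, 112, 113]
```

```bash
python3 - <<'E'
from h import *
c=[490.6,278.8]; Q=q(np.radians(-12))
bot.line_to([*c,150],150,Q)
bot.line_to([*c,36],60)
s=bot.read_state(); print(s["contact_force"])
bot.move_gripper(20,25)
s=bot.read_state(); print("grip",s["width"],s["finger_force"],s["contact_force"],s["tcp_pos"])
bot.line_to([*c,60],40); bot.line_to([*c,180],120)
s=bot.read_state(); print("lift",s["width"],s["finger_force"],s["contact_force"],s["t"])
# yaw of fixture ~ -3.5; approach with view of corner
bot.move_ptp([480,-180,200],q(np.radians(-3.3)))
bot.pause(.3)
s,_=snap("wrist","w2"); print(s["t"],s["tcp_pos"],s["joint_pos"],s["width"],s["contact_force"]); np.savez("w2.npz",**s)
E
```

```text
[0.73371548 0.17435628 0.74624186]
grip 29.93274939232588 24.999659657478333 [-0.38669554  0.36654671  0.41030426] [490.59756771 278.77551188  36.00799158]
lift 29.93105066938978 24.9995219707489 [-0.08007035  0.53046262 -0.65933572] 7.575
9.5583 [ 480.2300876  -179.51165945  199.943605  ] [ 2.57259633e-02  1.11152223e-01 -3.80127792e-01  1.58360434e-05
 -1.07964678e+00  1.48837837e+00] 29.55019707207702 [ 0.41496306 -0.32129688 -0.29201675]
```

View pics/w2.png

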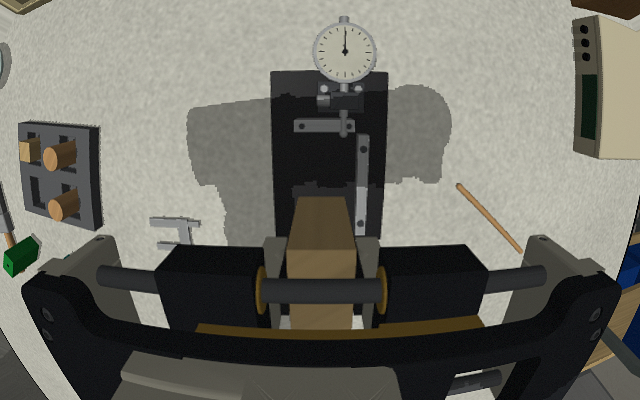

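The block is gripped straight. The end fence is at (325,126), the long fence at (362,180) and the spindle at (344,123). I'll enlarge this area to read the fence edges.

```bash
python3 - <<'E'
import cv2
im=cv2.imread("pics/w2.png")[80:230,270:395]; cv2.imwrite("pics/w2c.png",cv2.resize(cv2.convertScaleAbs(im,alpha=1.4),None,fx=4,fy=4,interpolation=0))
g=cv2.cvtColor(im,6)
for c in (300,310,320,330): print(c,g[110-80:145-80,c-270].tolist())
for r in (150,165,180,195,210): print(r,g[r-80,350-270:376-270].tolist())
E
```

```text
300 [19, 24, 24, 22, 21, 22, 19, 30, 56, 64, 94, 96, 94, 78, 34, 35, 36, 34, 44, 79, 95, 82, 40, 21, 21, 20, 15, 22, 22, 23, 23, 21, 22, 22, 23]
310 [22, 20, 24, 22, 22, 21, 21, 33, 56, 65, 97, 94, 91, 92, 91, 87, 91, 92, 91, 89, 94, 78, 38, 20, 19, 25, 19, 24, 23, 23, 24, 21, 16, 23, 25]
320 [37, 39, 24, 21, 22, 22, 20, 35, 57, 65, 97, 92, 92, 91, 90, 90, 92, 90, 89, 91, 93, 79, 41, 23, 21, 20, 22, 26, 19, 22, 19, 26, 23, 21, 19]
330 [37, 35, 30, 28, 20, 24, 21, 34, 55, 61, 97, 92, 92, 92, 91, 92, 90, 93, 91, 91, 93, 79, 37, 21, 22, 22, 21, 22, 25, 26, 23, 23, 22, 23, 23]
150 [21, 19, 22, 19, 20, 24, 41, 62, 77, 91, 52, 40, 37, 34, 38, 38, 38, 74, 66, 35, 17, 22, 22, 20, 22, 20]
165 [21, 21, 16, 21, 18, 35, 47, 58, 94, 90, 90, 90, 89, 91, 91, 88, 90, 85, 62, 15, 22, 23, 19, 18, 20, 24]
180 [24, 18, 15, 19, 25, 40, 59, 76, 89, 88, 89, 91, 90, 91, 89, 88, 93, 68, 30, 19, 18, 19, 22, 18, 18, 20]
195 [38, 36, 39, 39, 49, 47, 92, 157, 147, 148, 146, 144, 147, 146, 143, 144, 123, 81, 34, 39, 41, 37, 37, 38, 36, 37]
210 [37, 38, 38, 35, 52, 88, 124, 148, 148, 143, 144, 145, 144, 144, 141, 149, 92, 33, 37, 34, 35, 36, 35, 39, 38, 36]
```

View pics/w2c.png

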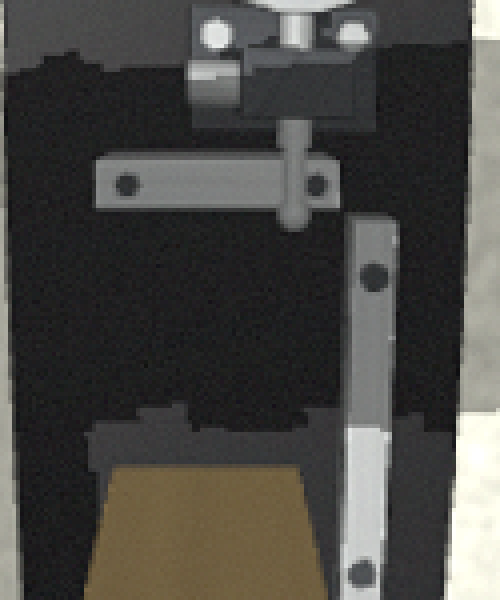

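The crop shows the end fence's front edge at row ≈131.7 and the spindle tip at (343.5,137). It also shows the long fence's inner top edge at column ≈357.

```bash
python3 - <<'E'
from h import *
st=dict(np.load("w2.npz"))
P=lambda px,z: onplane("wrist",px,z,st)[:,:2]
ef=P([[300,131.6],[310,131.6],[320,131.6],[330,131.6]],55); eb=P([[300,119.5],[330,119.5]],55)
lf=P([[357.4,150],[357.2,165],[356.7,180],[356.2,195],[355.7,210]],33); lb=P([[368.2,165],[367.2,180],[366.7,195],[366.2,210]],33)
print("end",ef.round(1).tolist(),"thick",(eb.mean(0)-ef.mean(0)).round(1),yawof(ef[-1],ef[0])-90)
print("long",lf.round(1).tolist(),"thick",(lf[1:].mean(0)-lb.mean(0)).round(1),yawof(lf[-1],lf[0]))
print("plate edges", yawof(*P([[275,230],[271,90]],15)),yawof(*P([[381.5,230],[387,90]],15)), P([[275,230],[381.5,230]],15))
print("endfence ends",P([[294,126],[355,126]],55), "tip",P([[343.5,137]],65))
print("long end far",P([[362,134]],33))
E
```

```text
end [[533.9, -161.8], [533.3, -171.5], [532.7, -181.2], [532.1, -191.0]] thick [11.9 -0.7] -3.4110935519259584
long [[508.9, -219.6], [492.6, -218.8], [476.0, -217.8], [458.9, -216.9], [441.3, -216.0]] thick [ 0.6 11.8] -3.0463691116725213
plate edges -3.692878617379341 -2.7770629280736085 [[ 414.16150453 -119.4482864 ]
 [ 406.53821419 -249.16450649]]
endfence ends [[ 539.79906707 -156.27977068]
 [ 536.5298108  -215.61963623]] tip [[ 527.35919776 -203.22208783]]
long end far [[ 525.85473121 -225.02842723]]
```

The corner comes out at about (530.4, -221.0) with yaw -3.3°. The spindle tip it predicts matches the one I measured to within 0.5 mm. Next I'll lower the block short of the corner and feel for contact.

```bash
cat >> h.py <<'E'
YAW=np.radians(-3.3); C=np.array([530.4,-221.0]); EX=np.array([np.cos(YAW),np.sin(YAW)]); EY=np.array([-EX[1],EX[0]])
def at(x,y,z): return [*(C+x*EX+y*EY),z]
def force(n=6):
    f=[]
    for _ in range(n): bot.pause(.03); f.append(bot.read_state()["contact_force"])
    f=np.mean(f,0); return np.array([f[:2]@EX,f[:2]@EY,f[2]])
def incorner():
    s=bot.read_state(); d=s["tcp_pos"][:2]-C; return np.array([d@EX,d@EY,s["tcp_pos"][2]])
E
python3 - <<'E'
from h import *
bot.move_gripper(20,35)
bot.line_to(at(-50,28,120),120,q(YAW)); bot.line_to(at(-50,28,54),60)
f0=force(10); np.save("f0.npy",f0); print("f0",f0,incorner())
z=51.
while z>44:
    bot.line_to(at(-50,28,z),10); f=force(4)-f0
    print(z,f.round(2))
    if f[2]>1.8: break
    z-=.5
np.save("z.npy",z)
s,_=snap("side","s1"); print(s["t"],s["width"],incorner())
E
```

```text
f0 [ 0.21526202 -0.13976206 -0.46986237] [-49.93896908  28.00077691  54.17409903]
51.0 [-0.05  0.05 -0.11]
50.5 [ 0.1  -0.14  0.02]
50.0 [-0.21 -0.08  0.15]
49.5 [-0.04  0.23  0.25]
49.0 [-0.2   0.13 -0.16]
48.5 [-0.09 -0.07  0.12]
48.0 [-0.25  0.05 -0.  ]
47.5 [-0.34  0.07 -0.41]
47.0 [-0.26 -0.06  0.06]
46.5 [-1.68 -0.09  6.13]
16.2667 30.01496726762444 [-49.83251075  27.92641564  46.96588494]
```

```bash
python3 - <<'E'
from h import *
f0=np.load("f0.npy"); z=46.8
bot.line_to(at(-50,28,z),10); print("start",(force(4)-f0).round(2),incorner())
y=19.; bot.line_to(at(-50,y,z),40)
while y>11:
    f=force(4)-f0; print(y,f.round(2),incorner().round(2))
    if f[1]>4: break
    y-=.4; bot.line_to(at(-50,y,z),10)
np.save("y.npy",y); print(bot.read_state()["t"])
E
```

```text
start [-1.26  0.66  4.85] [-49.8836901   27.98467033  46.9662924 ]
19.0 [ 0.68 -1.22  5.34] [-49.7   18.75  46.97]
18.6 [ 0.12 -0.38  5.51] [-49.68  18.68  46.98]
18.200000000000003 [0.04 1.04 6.38] [-49.72  18.44  46.97]
17.800000000000004 [-0.    1.22  5.86] [-49.72  18.09  46.98]
17.400000000000006 [-0.15  1.58  6.75] [-49.76  17.74  46.96]
17.000000000000007 [-0.04  1.31  6.89] [-49.76  17.34  46.96]
16.60000000000001 [-0.25  1.8   6.41] [-49.77  16.95  46.97]
16.20000000000001 [-0.29  1.69  6.35] [-49.79  16.55  46.97]
15.80000000000001 [-0.4   1.49  5.92] [-49.79  16.13  46.96]
15.40000000000001 [-0.09  1.75  6.85] [-49.8   15.74  46.98]
15.000000000000009 [-0.35  1.55  6.43] [-49.76  15.36  46.97]
14.600000000000009 [0.1  1.78 6.36] [-49.78  14.93  46.98]
14.200000000000008 [-0.71  2.44  7.06] [-49.78  14.71  46.97]
13.800000000000008 [-0.53  5.71  7.67] [-49.8   14.65  46.96]
22.1917
```

```bash
python3 - <<'E'
from h import *
f0=np.load("f0.npy"); z=46.85; y=13.6
x=-30.; bot.line_to(at(x,y,z),25)
while x<-18.5:
    f=force(4)-f0; print(round(x,2),f.round(2),incorner().round(2))
    if f[0]<-10: break
    x+=.5; bot.line_to(at(x,y,z),10)
np.save("x.npy",x); s=bot.read_state(); print(s["t"],s["width"],s["finger_force"],s["moment"])
E
```

```text
-30.0 [-5.58  7.63 14.23] [-31.49  14.63  46.99]
-29.5 [-6.38  7.66 14.27] [-31.19  14.62  47.  ]
-29.0 [-6.11  7.58 14.76] [-30.69  14.62  47.  ]
-28.5 [-6.59  7.27 14.26] [-30.21  14.63  47.  ]
-28.0 [-6.6   7.43 14.69] [-29.71  14.62  47.  ]
-27.5 [-6.51  7.67 14.43] [-29.24  14.62  47.  ]
-27.0 [-6.69  7.78 14.56] [-28.74  14.61  46.98]
-26.5 [-6.82  7.71 14.56] [-28.22  14.64  47.  ]
-26.0 [-6.23  7.88 14.99] [-27.68  14.62  47.  ]
-25.5 [-6.41  7.18 14.73] [-27.21  14.64  47.  ]
-25.0 [-6.78  7.22 14.21] [-26.7   14.64  47.  ]
-24.5 [-7.27  7.58 15.25] [-26.43  14.62  47.  ]
-24.0 [-8.26  7.89 16.2 ] [-26.23  14.61  47.  ]
-23.5 [-8.24  7.96 16.73] [-25.81  14.62  47.02]
-23.0 [-8.46  8.03 16.59] [-25.38  14.61  47.  ]
-22.5 [-8.95  8.15 17.17] [-24.93  14.63  47.  ]
-22.0 [-8.76  7.61 17.44] [-24.44  14.58  47.02]
-21.5 [-8.91  8.22 17.56] [-24.    14.62  47.02]
-21.0 [-9.13  8.09 17.91] [-23.54  14.61  47.02]
-20.5 [-9.09  8.08 17.72] [-23.05  14.61  47.02]
-20.0 [-8.96  8.13 17.91] [-22.63  14.61  47.02]
-19.5 [-11.01   8.56  19.22] [-22.6   14.62  46.99]
31.325 29.90066429695647 35.003167390823364 [3.40484214 3.63775059 0.00908405]
```

```bash
python3 - <<'E'
from h import *
f0=np.load("f0.npy"); z=46.85; y=13.4; x=-19.
bot.line_to(at(x,y,z),10); print((force(4)-f0).round(2))
while z<48.5:
    z+=.2; bot.line_to(at(x,y,z),10); f=force(4)-f0; print(round(z,2),f.round(2),incorner().round(2))
    if f[2]<8: break
while x<-17 and f[0]>-12:
    x+=.4; bot.line_to(at(x,y,z),10); f=force(4)-f0; print(round(x,2),f.round(2),incorner().round(2))
snap("side","s2"); s,_=snap("wrist","w3")
a=down(YAW).inv()*R.from_quat(s["eef_rot"]); print(s["t"],s["width"],s["finger_force"],"tilt deg",np.degrees(a.as_rotvec()))
v=[cv2.imread("pics/w3.png")[60:340,180:480], cv2.imread("pics/s2.png")[100:220,330:470]]
v=[cv2.resize(i,None,fx=k,fy=k,interpolation=2) for i,k in zip(v,(1.3,2.7))]
h=max(i.shape[0] for i in v); cv2.imwrite("pics/v3.png",cv2.hconcat([cv2.copyMakeBorder(i,0,h-i.shape[0],0,0,0) for i in v]))
E
```

```text
[-13.14   9.76  21.07]
47.05 [-11.9   10.04  19.15] [-22.56  14.59  47.05]
47.25 [-11.22   9.37  17.14] [-22.59  14.57  47.05]
47.45 [-10.74   9.05  15.57] [-22.6   14.62  47.04]
47.65 [-9.91  8.17 13.87] [-22.59  14.6   47.07]
47.85 [-9.3   7.93 11.56] [-22.61  14.6   47.07]
48.05 [-8.62  7.73  9.52] [-22.64  14.58  47.06]
48.25 [-8.    6.79  7.88] [-22.6   14.6   47.08]
-18.6 [-9.43  7.55  9.14] [-22.6   14.6   47.08]
-18.2 [-10.91   7.84  10.48] [-22.57  14.58  47.11]
-17.8 [-11.6    8.33  11.99] [-22.59  14.6   47.1 ]
-17.4 [-12.76   8.31  13.18] [-22.57  14.56  47.1 ]
35.975 29.637408830848713 35.00330686569214 tilt deg [ 0.11202294 -0.49857087  0.07355565]
```

View pics/v3.png

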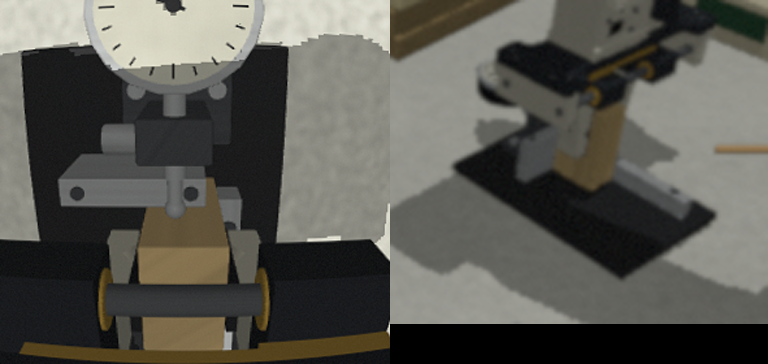

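The block is upright in the corner and touching both fences. The TCP moved 3.9 mm between first spindle contact and the stop, which matches a flush reading of about 4 mm. Net fence forces are at least about 5 N even allowing for friction, and the tilt is 0.5°. I'm handing it in.

```bash
python3 - <<'E'
from h import *
bot.pause(.5); print((force(4)-np.load("f0.npy")).round(2),incorner(),bot.read_state()["t"])
print(bot.close_job())
E
```

```text
[-12.96   8.62  13.42] [-22.59920234  14.6027517   47.10989844] 36.6583
the job is handed in; nothing more can be done
None
```

I handed the job in at about 37 s with the block upright in the corner, still gripped and pressed against both fences; the arm's readings put the spindle in by about 4 mm, but no verdict came back.

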